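# Unlatch the solvent-bottle pen and hold its gate open

## Task

Open the solvent-bottle pen so that a colleague can take the bottles out: pinch in fully the catch at the green-tagged end of the gate first, then the one at the red-tagged end. Then take the black post and swing the gate out towards you, past its detent, until it stands wide open, about square to the pen's front or further, and finish while still holding it there, because it springs back if let go. Leave the bottles, the stop button and the other things on the bench alone.

Things in the scene. Friction and masses are not known exactly. Their poses are not given: they have to be found in the camera images.
- pen: White solvent-bottle pen, fixed: deck 250 x 350 x 15 mm (100 mm of it before the gate, 150 behind), fences to 65 mm height, gate across the front. Origin: on the bench below the middle of the closed gate; x into the pen, away from the robot; y along the closed gate to the left, to the hinge. Steel uprights 18 mm square, tops 110 mm above the bench, at y = +155 and -155 mm.
- gate_angle (a joint): Gate angle about the vertical hinge at its left end. 0 = closed; grows as the right end swings out towards the robot (clockwise from above); 1.57 = square to the front; stop at 1.9 rad. Locked, with slight play, until both catches are in. A sprung detent at 0.35 to 0.65 rad takes about 10 N at the post; a closing spring (about 3 N at the post when wide) swings the gate back when let go.
- gate_hinge (a point): Point on the gate's hinge axis, 133 mm above the bench.
- gate: Swing gate of the pen, 250 mm long: clear panel, aluminium top rail 24 mm wide with its top 105 mm above the bench, the two catches and the handle post on it. Origin: on the hinge axis at deck height, 15 mm above the bench; its -y axis points along the gate to the free end, x through the gate (into the pen when closed).
- post_grip (a point): Grip point on the axis of the black round handle post on the gate's rail: 16 mm diameter, 50 mm tall (top 155 mm above the bench), 125 mm from the hinge axis, midway between the catches. The point lies 28 mm above the rail, 133 mm above the bench.
- catch_left_mid (a point): Midpoint between the two orange tabs of the left catch, 28 mm above the gate's top rail, 133 mm above the bench, 55 mm from the hinge axis; turns with the gate. Each tab is 20 mm across the gate, 10 mm along it, 42 mm tall (top 147 mm above the bench). Along the gate the pair measures 48 mm over its outer faces when out, 32 mm when fully pinched.
- catch_right_mid (a point): Midpoint between the two orange tabs of the right catch, 28 mm above the gate's top rail, 133 mm above the bench, 195 mm from the hinge axis; turns with the gate. Each tab is 20 mm across the gate, 10 mm along it, 42 mm tall (top 147 mm above the bench). Along the gate the pair measures 48 mm over its outer faces when out, 32 mm when fully pinched.
- catch_left (a joint): left catch (near the hinge): how far each of its two orange tabs has moved in. 0 = out (locks the gate), 0.008 m = fully pinched. The tabs are coupled and slide towards each other along the rail; friction of about 3 N a tab, they stay where left. It frees the gate from about 0.006 m.
- catch_right (a joint): right catch (near the free end): how far each of its two orange tabs has moved in. 0 = out (locks the gate), 0.008 m = fully pinched. The tabs are coupled and slide towards each other along the rail; friction of about 3 N a tab, they stay where left. It frees the gate from about 0.006 m.
- tag_green: Green block 30 x 26 x 22 mm on top of one of the two uprights of the pen (left or right, it varies): the catch at this end of the gate comes first. Origin: centre of its underside.
- tag_red: Red block of the same size on the other upright: the catch at this end comes second. Origin: centre of its underside.
- stop_button (a joint): Red stop button in a yellow housing on top of the white instrument at the left side of the bench; 0 = out, 0.006 m = pressed. To be left alone.
- bottle_amber: Brown glass bottle, black cap, 64 mm across, 120 mm tall, standing in the pen behind the gate. Loose; origin: centre of its underside. To be left alone.
- bottle_clear: Clear glass bottle, blue cap, 64 mm across, 120 mm tall, standing in the pen behind the gate. Loose; origin: centre of its underside. To be left alone.
- bottle_white: White plastic bottle, red cap, 64 mm across, 120 mm tall, standing in the pen behind the gate. Loose; origin: centre of its underside. To be left alone.
- vial_rack: Blue vial rack, 70 x 100 x 28 mm, vials up to 44 mm, on the bench left of the pen. Loose; origin: centre of its underside. To be left alone.
- beaker: White open cup, 64 mm across, 70 mm tall, on the bench left of the pen. Loose; origin: centre of its underside. To be left alone.
- tip_box: Yellow box, 80 x 70 x 50 mm, on the bench right of the pen. Loose; origin: centre of its underside. To be left alone.
- mouse: Black computer mouse, 100 x 58 x 30 mm, on the bench right of the pen. Loose; origin: centre of its underside. To be left alone.

How it is judged:
On the way, in this order (a step that is already met when the one before it is completed fails the run):
1. the catch at the green-tagged end is pinched in while the other is still out (((y of tag_green in the frame of pen above 0 m and value of joint catch_left above 0.006 m and value of joint catch_right below 0.003 m) or (y of tag_green in the frame of pen below 0 m and value of joint catch_right above 0.006 m and value of joint catch_left below 0.003 m))), for 0.1 s.
2. both catches are pinched in, the gate still shut (value of joint each of catch_left, catch_right above 0.006 m and value of joint gate_angle below 0.3 rad), for 0.1 s.
3. the gate is past its detent (value of joint gate_angle above 0.75 rad), for 0.1 s.
At the end, for the whole second after the job is handed in: The gate stands at 1.35 rad (77 degrees) or wider and still (under 0.1 rad/s), the fingers bearing on the gate with more than 0.5 N; bottles and bench things upright and within 30 mm of where they stood (value of joint gate_angle above 1.35 rad and velocity of joint gate_angle between -0.1 and 0.1 rad/s and contact force between gate and the fingers above 0.5 N and angle between each of bottle_amber, bottle_clear, bottle_white, vial_rack, beaker, tip_box, mouse's own z axis and vertical below 0.35 rad and distance of each of bottle_amber, bottle_clear, bottle_white, vial_rack, beaker, tip_box, mouse from where it was at the start of the episode below 0.03 m); the arm keeps its last pose, push and grip.
It fails at once if a bottle in the pen is moved more than 30 mm or tipped over (distance of any of bottle_amber, bottle_clear, bottle_white from where it was at the start of the episode above 0.03 m or angle between any of bottle_amber, bottle_clear, bottle_white's own z axis and vertical above 0.35 rad).
It fails at once if another thing on the bench is moved more than 30 mm or tipped over (distance of any of vial_rack, beaker, tip_box, mouse from where it was at the start of the episode above 0.03 m or angle between any of vial_rack, beaker, tip_box, mouse's own z axis and vertical above 0.35 rad).
It fails at once if the stop button is pressed (value of joint stop_button above 0.003 m).
It fails at once if the gate is forced open while a catch still locks it (value of joint gate_angle above 0.15 rad and value of joint any of catch_left, catch_right below 0.003 m).
It also fails if it takes over 61 s, if anything falls off the work surface, if the arm or the gripper's body presses on something with over 40 N, if the wrist force passes 120 N, or if a joint passes its speed limit or range.

## Robot

A 7-joint arm with a two-finger parallel gripper is mounted at the origin on the work surface. World frame = base frame: x ahead of the robot, y to its left, z up, the work surface at z = 0. Lengths are in m, angles in rad, forces in N, time in s.
With the tool pointing down it reaches from about 0.4 to 0.9 m from the base axis. Payload 5.6 kg.
Tool frame: the origin (TCP) lies midway between the tips of the shut fingers; the grasp point (between the pads) lies 19 mm behind it; z points along the fingers, y is the line along which they close (so a half turn about z gives the same grasp; the last joint's range is limited). The gripper opens to 92 mm and grips with 3 to 60 N. Pads are 20 mm wide; open, the fingers measure 128 mm over their backs; the gripper's body (75 mm by 189 mm) begins 69 mm behind the grasp point.
Start: joints at [-1.148, 0.468, -0.012, 1.603, 0.006, 1.071, -0.056], TCP at [0.292, 0.581, 0.215] pointing down, gripper open.
Joint ranges: [-2.53, 2.53], [-0.31, 2.02], [-1.57, 1.55], [0.28, 2.44], [-1.29, 4.43], [0.15, 1.84], [-2.92, 2.92]. Speed limits (rad/s): [2.57, 2.57, 3.14, 3.14, 3.14, 3.14, 3.14].

## Interface

Orientations are given as a 3x3 rotation matrix whose columns are the frame's x, y, z axes.
In Python, from station import env, effector, solver, viewer, workorder, search_frame, tip_of gives the robot as it stands. Calls block until the motion is done:
- env.reach(position, orientation): joint-space move of the TCP to a pose.
- env.movel(position, frame=None, rate=0.15): straight line of the TCP; frame=None keeps the orientation; rate is the mean speed in m/s.
- env.goto_joints(angles): joint-space move.
- effector.release() and effector.grasp(squeeze=None): open the fingers fully, or close them until they stop; squeeze is the grip in N (None keeps the last).
- env.pause(seconds).
- solver.inverse_kinematics(position, orientation): joint angles nearest the present ones, or None.
- env.sense(): the state.
- viewer.read_camera(name): name is "scene" or "side" or "wrist"; returns (picture, depth): 384x512x3 uint8, red, green, blue; 384x512 float32, m along the optical axis (not along the pixel's ray), 0 where there is no reading.
- viewer.camera_info(name): a dict with "intrinsics" (3x3 intrinsics, pixels), "dist_coeffs" ([k1, k2, p1, p2, k3] as OpenCV has them; the pictures are not rectified), "eye" and "rotation" of the camera in the world; the wrist camera has in their place "T_tool_cam" (4x4, takes a point from camera to tool coordinates, whose origin is the TCP and whose axes are the flange's). Camera axes: x right, y up, looking along -z (the intrinsics and any distortion apply to the point x, -y, -z); pixel columns grow to the right and rows downward; lengths in m; the calibration is good to about 2 mm. A picture is of the moment at which its call begins: read the wrist's pose just before it. camera_info takes no time and is no camera call.
A pose or a line that the arm cannot do raises env.PlanningError and nothing moves.
- workorder.finish_job(): hands the job in; it is judged then, once.
Trained networks look in the newest picture that a camera, given by its name, has taken for a name from the list of things; names that differ only in an ending like _2 or _b are one class to them, and where a whole thing is asked for, a point or a joint stands for the part that bears it (a point fixed in the world has none). Each returns a list of dicts, best first, with "score" (0 to 1); they miss things now and then, are a little off and sometimes report something else, mostly with a low value. They report only what shows in the picture. A call takes as long as a camera call.
- search_frame(camera, name): "at" ([x, y, z] in m, in world coordinates, good to about 4 mm: the middle of the surface that is visible of it).
- tip_of(camera, name): "at" ([x, y, z] in m, in world coordinates, good to about 4 mm: a listed point, or the origin of a listed thing).
The state is a dict: "t": time; "joint_positions": joint angles; "joint_velocities": joint speeds; "tau": joint torques, N m; "ee_pos": TCP position; "tcp_rot": TCP orientation; "wrist_force": force on the tool from outside, world axes, zero at the start; "moment": the same for the moment, N m; "gripper_width": finger opening in m; "grasp_force": force on a finger pad.
Only numpy, scipy, OpenCV 4.12 (cv2) and the standard library are available. Lean on these libraries where they do the work, as an engineer would, in place of code of your own. Each camera call takes 0.05 s, during which the arm holds its last target. There are 200 camera calls.

## Working session

There is one attempt and no reset: what is moved stays moved. The work goes in short steps, each a Python script; the robot and the scene stay as the last script left them, time stands still between calls to the robot, and variables do not carry over. Pictures are saved under pics/ and viewed, at most 10 in all, crops included, and the job is handed in when it is done.

```bash
mkdir -p pics
cat > h.py <<'E'
import numpy as np,cv2
from station import env,effector,solver,viewer,workorder,search_frame,tip_of
E
python3 - <<'E'
from h import *
s=env.sense();print(s['t'],s['ee_pos'],s['tcp_rot'],s['gripper_width'])
ims=[]
for c in ['scene','side']:
    p,d=viewer.read_camera(c); cv2.imwrite(f'pics/{c}0.png',p[:,:,::-1])
    for n in ['gate_hinge','post_grip','catch_left_mid','catch_right_mid','tag_green','tag_red','pen']:
        r=tip_of(c,n); print(c,n,[(np.round(x['at'],4).tolist(),round(x['score'],2)) for x in r[:2]])
    for n in ['tip_box','mouse','beaker','stop_button','vial_rack']:
        r=search_frame(c,n); print(c,n,[(np.round(x['at'],3).tolist(),round(x['score'],2)) for x in r[:1]])
print(env.sense()['t'])
E
```

```text
0.0 [0.2917517  0.58019559 0.21364703] [[-8.93438737e-01  4.49184570e-01 -6.67020384e-04]
 [ 4.49185047e-01  8.93437292e-01 -1.61197758e-03]
 [-1.28134570e-04 -1.73981880e-03 -9.99998478e-01]] 0.09194147601466444
scene gate_hinge [([0.5665, 0.1065, 0.1303], 0.56), ([0.5971, 0.4129, -0.0048], 0.38)]
scene post_grip [([0.5717, -0.0199, 0.1333], 0.62)]
scene catch_left_mid [([0.5712, 0.0513, 0.1344], 0.79)]
scene catch_right_mid [([0.5772, -0.0884, 0.1345], 0.8)]
scene tag_green [([0.5794, -0.0901, 0.1327], 0.7), ([0.5808, -0.1725, 0.1083], 0.4)]
scene tag_red [([0.5631, 0.1301, 0.106], 0.45)]
scene pen [([0.5763, -0.0185, -0.0012], 0.59)]
scene tip_box [([0.655, -0.446, 0.051], 0.68)]
scene mouse [([0.415, -0.435, 0.034], 0.77)]
scene beaker [([0.605, 0.413, 0.045], 0.81)]
scene stop_button [([0.424, 0.584, 0.159], 0.56)]
scene vial_rack []
side gate_hinge [([0.5652, 0.1045, 0.1347], 0.65)]
side post_grip [([0.5698, -0.0193, 0.1291], 0.77), ([0.5727, -0.0218, 0.0004], 0.33)]
side catch_left_mid [([0.568, 0.0471, 0.1304], 0.93), ([0.5724, -0.02, 0.1296], 0.63)]
side catch_right_mid [([0.5805, -0.092, 0.1341], 0.56), ([0.5957, 0.4114, -0.0017], 0.53)]
side tag_green [([0.5834, -0.175, 0.113], 0.58)]
side tag_red [([0.5653, 0.1339, 0.1126], 0.55), ([0.4004, -0.4347, 0.0001], 0.3)]
side pen []
side tip_box [([0.628, -0.444, 0.052], 0.86)]
side mouse [([0.399, -0.446, 0.029], 0.7)]
side beaker [([0.593, 0.391, 0.047], 0.77)]
side stop_button []
side vial_rack [([0.454, 0.365, 0.03], 0.49)]
1.3
```

View pics/scene0.png

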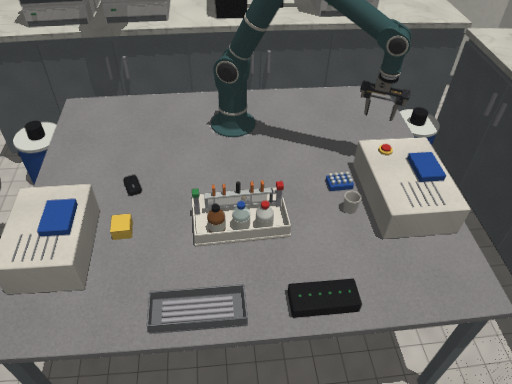

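View pics/side0.png

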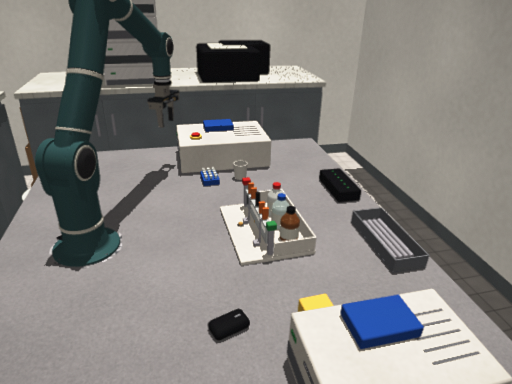

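The scene camera faces the robot. Green tag at about (195,193) is on the robot's right (y ≈ -0.17) and red at about (280,186) is on its left, and the side view agrees. So the right catch goes first. Gate yaw is about +0.06 rad.

Next I'll fit the gate line, move above the right catch and refine with the wrist camera.

```bash
cat >> h.py <<'E'
from scipy.optimize import least_squares
OFF={'gate_hinge':0.125,'post_grip':0,'catch_left_mid':.07,'catch_right_mid':-.07,'tag_green':-.155,'tag_red':.155}
def fit(obs):  # obs: list (name, xy) -> origin x,y,yaw of pen (gate shut)
    f=lambda p:np.concatenate([np.array([p[0]-np.sin(p[2])*OFF[n],p[1]+np.cos(p[2])*OFF[n]])-q[:2] for n,q in obs])
    r=least_squares(f,[.57,-.02,.05],loss='soft_l1',f_scale=.004); return r.x,np.round(f(r.x).reshape(-1,2)*1000,1)
def down(a): # tool y at angle a from world x
    y=np.array([np.cos(a),np.sin(a),0]); z=np.array([0,0,-1.]); return np.column_stack([np.cross(y,z),y,z])
def look(cams,zs={'tag_green':.11,'tag_red':.11},tol=.012):
    obs=[]
    for c in cams:
        for n in OFF:
            for x in tip_of(c,n):
                a=np.array(x['at'])
                if x['score']>.4 and abs(a[2]-zs.get(n,.133))<tol: obs.append((n,a)); break
    return obs
E
python3 - <<'E'
from h import *
obs=[]
for _ in range(2):
    for c in ['scene','side']: viewer.read_camera(c)
    o=look(['scene','side']); obs+=[(n,a) for n,a in o if not(n=='tag_green' and a[1]>-.13)]
p,r=fit(obs); print(p,r.tolist())
yaw=p[2]; R=down(np.pi/2+yaw)
c=p[:2]+np.array([-np.sin(yaw),np.cos(yaw)])*-.04
s=env.sense(); env.movel(s['ee_pos']+[0,0,.12])
env.reach([c[0]-.03,c[1],.34],R)
s=env.sense(); print(s['t'],s['ee_pos'],s['joint_positions'])
q,d=viewer.read_camera('wrist'); cv2.imwrite('pics/w1.png',q[:,:,::-1])
o=look(['wrist']); print([(n,np.round(a,4).tolist()) for n,a in o])
if len(o)>2: print(fit(o)); print(fit(obs+o)[0])
E
```

```text
[ 0.57349639 -0.02056005  0.05525135] [[-0.2, -1.7], [-1.4, -1.4], [0.1, 1.1], [-2.1, 0.8], [2.3, 0.3], [0.9, 0.3], [0.8, -0.3], [0.4, 2.2], [2.3, -0.1], [-0.5, 0.6], [1.7, -0.1], [-1.5, 0.2], [-1.8, -2.0], [-4.3, -3.1], [1.2, 1.3], [2.7, 1.1], [2.2, 0.5], [0.3, 0.8], [-3.3, 0.0], [2.0, -2.6], [-3.7, 0.6]]
6.1 [ 0.54588258 -0.05950079  0.33986142] [-0.4394242   0.19467759  0.57392902  1.7259683  -0.11091671  1.25356144
  1.78818244]
[('gate_hinge', [0.5656, 0.1089, 0.1351]), ('post_grip', [0.5731, -0.0173, 0.1323]), ('catch_left_mid', [0.571, 0.0503, 0.1368]), ('catch_right_mid', [0.5751, -0.0921, 0.1305]), ('tag_green', [0.5765, -0.174, 0.1091]), ('tag_red', [0.5652, 0.1327, 0.1118])]
(array([ 0.57187724, -0.01941638,  0.03852321]), array([[ 1.5, -3.4],
       [-1.2, -2.1],
       [-1.8,  0.2],
       [-0.5,  2.7],
       [ 1.3, -0.3],
       [ 0.7,  2.8]]))
[ 0.57314544 -0.02035146  0.05167324]
```

View pics/w1.png

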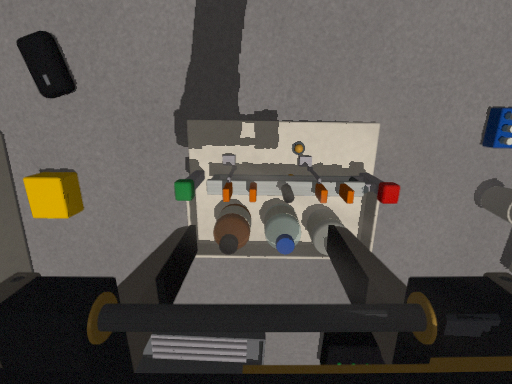

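The wrist view shows the green tag at (185,190) and red at (388,193). The right catch tabs are near (227,190) and (253,192), the post near (288,192), and the left tabs near (321,192) and (347,192). I'll measure the tab tops and tags directly from depth.

```bash
cat >> h.py <<'E'
def cloud():
    s=env.sense(); q,d=viewer.read_camera('wrist'); I=viewer.camera_info('wrist')
    v,u=np.mgrid[:384,:512]; n=cv2.undistortPoints(np.stack([u,v],-1).reshape(-1,1,2).astype(np.float64),I['intrinsics'],np.array(I['dist_coeffs'])).reshape(384,512,2)
    P=np.stack([n[...,0]*d,-n[...,1]*d,-d],-1); T=np.array(I['T_tool_cam'])
    W=(P@T[:3,:3].T+T[:3,3])@np.array(s['tcp_rot']).T+s['ee_pos']
    return q,cv2.cvtColor(q,cv2.COLOR_RGB2HSV),d,W
def blobs(mask,W,minpx=8):
    k,l,st,_=cv2.connectedComponentsWithStats(mask.astype(np.uint8))
    out=[]
    for i in range(1,k):
        if st[i,4]>=minpx:
            p=W[l==i]; lo,hi=np.percentile(p,[3,97],axis=0); out.append((st[i,4],np.round((lo+hi)/2,4).tolist(),np.round(hi-lo,4).tolist()))
    return out
E
python3 - <<'E'
from h import *
q,h,d,W=cloud(); H,S,V=h[...,0],h[...,1],h[...,2]; z=W[...,2]
roi=(d>0)&(abs(W[...,0]-.57)<.06)&(abs(W[...,1]+.02)<.2)
print('z range tabs/ tag/black')
for n,m,zl in [('orange',(H>5)&(H<18)&(S>150)&(V>90),.142),('green',(H>55)&(H<90)&(S>120),.126),('red',((H<4)|(H>176))&(S>150)&(V>80),.126)]:
    m=m&roi; print(n,np.percentile(z[m],[50,98]).round(4)); print(blobs(m&(z>zl),W))
m=roi&(z>.148)&(z<.165); print('post',blobs(m,W))
m=roi&(z>.098)&(z<.108)&(S<60); print('rail',blobs(m,W,30))
E
```

```text
z range tabs/ tag/black
orange [0.1472 0.1489]
[(np.int32(86), [0.5764, -0.1102, 0.1457], [0.0178, 0.0095, 0.0056]), (np.int32(88), [0.5743, -0.0723, 0.1473], [0.0173, 0.0089, 0.0032]), (np.int32(86), [0.5704, 0.029, 0.147], [0.0178, 0.0089, 0.0031]), (np.int32(85), [0.5686, 0.0669, 0.1472], [0.0177, 0.0082, 0.0036])]
green [0.3829 0.4643]
[(np.int32(323), [0.578, -0.1753, 0.1306], [0.0268, 0.0222, 0.0066])]
red [0.132  0.1337]
[(np.int32(306), [0.5663, 0.132, 0.1315], [0.0274, 0.0215, 0.0043])]
post [(np.int32(103), [0.5723, -0.0218, 0.153], [0.0138, 0.0139, 0.0074]), (np.int32(13), [0.5704, 0.0293, 0.1485], [0.0077, 0.0055, 0.0009])]
rail [(np.int32(276), [0.5771, -0.1321, 0.1031], [0.0234, 0.0278, 0.0079]), (np.int32(1079), [0.5728, -0.0409, 0.1038], [0.0246, 0.1248, 0.0062]), (np.int32(461), [0.5681, 0.0721, 0.1038], [0.0232, 0.0663, 0.0057])]
```

```bash
cat >> h.py <<'E'
YAW=.0412; G=np.array([-np.sin(YAW),np.cos(YAW)])  # gate dir to hinge
RC=np.array([.5753,-.0913]); LC=np.array([.5695,.048]); PO=np.array([.5723,-.0217])
def st(t=''):
    s=env.sense(); print(t,round(s['t'],2),np.round(s['ee_pos'],4),'F',np.round(s['wrist_force'],1),'w',round(s['gripper_width'],4),'g',round(s['grasp_force'],1)); return s
def pinch(c,out,z=.135):
    R=down(np.pi/2+YAW); a=c+out*.005
    env.reach([*a,.20],R); st('above')
    env.movel([*a,z],R,rate=.06); st('down')
    effector.grasp(15); env.pause(.2); st('closed')
    env.movel([*c,z],R,rate=.02); effector.grasp(25); env.pause(.3); st('centred')
E
python3 - <<'E'
from h import *
pinch(RC,-G)
q,h,d,W=cloud(); cv2.imwrite('pics/w2.png',q[:,:,::-1])
E
```

```text
above 7.14 [ 0.5761 -0.0963  0.2009] F [-0.2 -0.4  0.5] w 0.0918 g 0.0
down 8.38 [ 0.5759 -0.0964  0.1354] F [-0.6  0.2  0.4] w 0.0918 g 0.0
closed 9.53 [ 0.5756 -0.0905  0.135 ] F [-1.8 11.9  3.5] w 0.0306 g 15.0
centred 10.44 [ 0.5753 -0.0904  0.135 ] F [-0.   5.1  2. ] w 0.0304 g 25.0
```

View pics/w2.png

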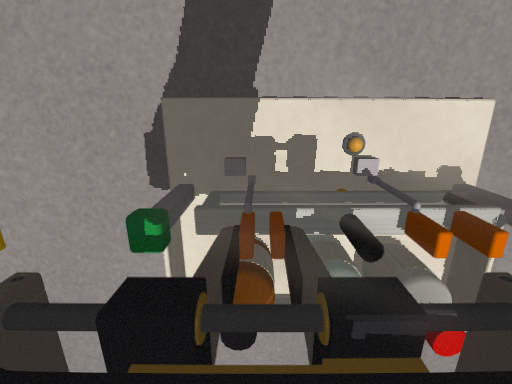

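The right catch is fully pinched: width is 30.5 mm and the tabs at (247,235) and (277,235) are held. Opening here would push the fingers into the post, so I'll slide up off the tabs with a light grip before releasing. Then I'll do the left catch.

```bash
cat >> h.py <<'E'
def leave():
    effector.grasp(3); s=env.sense(); p=s['ee_pos'].copy(); p[2]=.175
    env.movel(p,None,rate=.04); st('up'); effector.release()
E
python3 - <<'E'
from h import *
leave()
pinch(LC,G)
leave()
c=PO-np.array([.03,0]); env.reach([*c,.30],down(np.pi/2+YAW))
q,h,d,W=cloud(); cv2.imwrite('pics/w3.png',q[:,:,::-1]); H,S,V=h[...,0],h[...,1],h[...,2]; z=W[...,2]
roi=(d>0)&(abs(W[...,0]-.57)<.06)&(abs(W[...,1]+.02)<.2)
print(blobs((H>5)&(H<18)&(S>150)&(V>90)&roi&(z>.142),W)); print('post',blobs(roi&(z>.15)&(z<.165),W))
hi=PO+G*.125
for s0 in (0,np.pi):
  print([None if (j:=solver.inverse_kinematics([*(hi-.125*np.array([np.sin(t-YAW)+0, np.cos(t-YAW)])),.128],down(YAW-t+s0))) is None else np.round(j,2).tolist() for t in (0,.8,1.6)])
st()
E
```

```text
up 11.93 [ 0.5752 -0.0904  0.1748] F [0.  0.3 0.2] w 0.0009 g 0.0
above 13.93 [0.5693 0.053  0.2001] F [-0.2 -0.6  0.8] w 0.0921 g 0.0
down 15.17 [0.5696 0.053  0.1354] F [-0.7 -0.   0.1] w 0.0918 g 0.0
closed 16.32 [0.5695 0.0498 0.1351] F [ 0.8 -6.2  1.3] w 0.0308 g 15.0
centred 17.23 [0.5695 0.0495 0.1351] F [-1.3  5.2  1.1] w 0.0302 g 25.0
up 18.63 [0.5693 0.0495 0.1748] F [-0.3 -0.2  0.5] w 0.0003 g 0.0
[(np.int32(95), [0.5692, 0.0592, 0.1472], [0.0176, 0.0082, 0.0023]), (np.int32(107), [0.5761, -0.1018, 0.1465], [0.0173, 0.0085, 0.0054]), (np.int32(106), [0.5749, -0.0798, 0.1457], [0.0174, 0.0083, 0.0054]), (np.int32(98), [0.5704, 0.0371, 0.1472], [0.0175, 0.0082, 0.003])]
post [(np.int32(126), [0.5724, -0.0218, 0.1538], [0.0136, 0.0137, 0.0055])]
[[-0.62, 0.54, 0.79, 1.91, -0.49, 0.89, 0.46], [-0.84, 0.42, 0.92, 2.12, -0.46, 0.81, -0.4], [-1.33, 0.63, 1.36, 2.2, -0.78, 0.96, -1.06]]
[[0.49, 0.55, -0.67, 1.83, 0.42, 0.91, 2.81], [-0.47, 0.32, 0.44, 2.11, -0.2, 0.76, 2.48], [-0.74, 0.28, 0.51, 2.17, -0.2, 0.74, 1.48]]
 20.7 [ 0.5417 -0.02    0.2982] F [-0.   0.7 -0.5] w 0.092 g 0.0
```

View pics/w3.png

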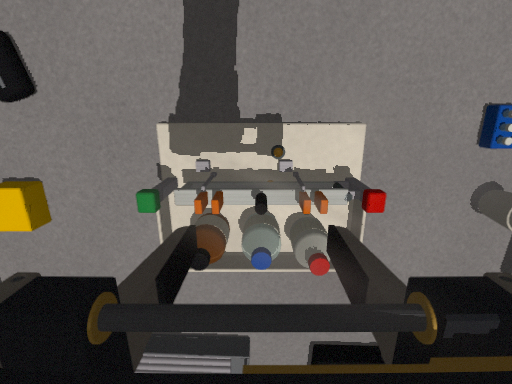

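Both catches are in, with the tab pairs at 22 mm centre spacing and the post unmoved at (261,203). Next I'll grip the post across the gate and swing it along its arc, turning the tool with it.

```bash
cat >> h.py <<'E'
HI=PO+G*.125
def arc(t,z=.128): return [*(HI+.125*np.array([np.sin(YAW-t),-np.cos(YAW-t)])),z],down(YAW-t)
E
python3 - <<'E'
from h import *
p,R=arc(0); env.reach([p[0],p[1],.22],R); st('above')
env.movel(p,R,rate=.08); st('down')
effector.grasp(40); env.pause(.2); st('grip')
for t in np.arange(.1,1.61,.1):
    env.movel(*arc(t),rate=.06); s=st(f'{t:.1f}')
    if np.linalg.norm(s['wrist_force'])>45 or s['gripper_width']<.012: print('STOP'); break
print(np.round(s['joint_positions'],2))
E
```

```text
above 21.95 [ 0.5721 -0.0213  0.2194] F [-0.6 -0.3  0.5] w 0.0919 g 0.0
down 23.25 [ 0.5727 -0.0217  0.1285] F [ 0.   0.1 -0. ] w 0.0919 g 0.0
grip 24.6 [ 0.5724 -0.0217  0.128 ] F [ 1.5 -0.2 -0. ] w 0.0148 g 40.0
0.1 24.96 [ 0.5599 -0.0216  0.128 ] F [ 0.5 -0.6 -1.5] w 0.0148 g 40.0
0.2 25.32 [ 0.5477 -0.0203  0.128 ] F [ 0.7 -1.  -1.1] w 0.0151 g 40.0
0.3 25.68 [ 0.5356 -0.0177  0.128 ] F [ 1.  -0.6 -2.2] w 0.0152 g 40.0
0.4 26.03 [ 0.5237 -0.014   0.128 ] F [ 1.2 -0.2 -0.7] w 0.0151 g 40.0
0.5 26.39 [ 0.5112 -0.0085  0.128 ] F [-4.   1.4  5.2] w 0.0151 g 40.0
0.6 26.75 [ 0.5011 -0.0029  0.128 ] F [ 0.6 -0.5 -2.1] w 0.0148 g 40.0
0.7 27.11 [0.4909 0.0041 0.128 ] F [ 0.2 -1.6 -2.1] w 0.0149 g 40.0
0.8 27.47 [0.4813 0.0121 0.128 ] F [-0.2 -2.4 -1.4] w 0.0152 g 40.0
0.9 27.82 [0.4725 0.0211 0.128 ] F [-1.  -2.4 -1.5] w 0.0153 g 40.0
1.0 28.18 [0.4647 0.031  0.128 ] F [-1.3 -2.6  0.2] w 0.0146 g 40.0
1.1 28.54 [0.458  0.0416 0.128 ] F [-2.6 -2.9  1.5] w 0.0149 g 40.0
1.2 28.9 [0.4522 0.0528 0.1279] F [-4.6 -3.5  3.1] w 0.015 g 40.0
1.3 29.26 [0.4476 0.0646 0.1279] F [-5.3 -3.   3.9] w 0.0149 g 40.0
1.4 29.62 [0.4442 0.0768 0.1279] F [-6.1 -2.3  5.7] w 0.0148 g 40.0
1.5 29.98 [0.4421 0.0893 0.1279] F [-5.9 -2.1  7.3] w 0.0153 g 40.0
1.6 30.33 [0.4411 0.1019 0.1279] F [-5.8 -1.9  8.1] w 0.0151 g 40.0
[-1.3   0.57  1.29  2.19 -0.71  0.91 -1.13]
```

Run:
```python
from h import *
env.pause(.5); st()
p,d=viewer.read_camera('scene'); a=p[150:280,110:390]
q,_=viewer.read_camera('wrist')
cv2.imwrite('pics/f.png',np.vstack([cv2.resize(a,(560,260),interpolation=2),cv2.resize(q,(560,340))])[:,:,::-1])
for n in ('post_grip','catch_left_mid','catch_right_mid','gate_hinge'): print(n,[(np.round(x['at'],3).tolist(),round(x['score'],2)) for c in('scene','wrist') for x in tip_of(c,n)[:1]])
```

```text
30.83 [0.4412 0.1017 0.1279] F [-5.8 -2.   8.1] w 0.0148 g 40.0
post_grip [([0.443, 0.103, 0.13], 0.59), ([0.443, 0.105, 0.131], 0.96)]
catch_left_mid [([0.596, 0.414, -0.003], 0.25), ([0.512, 0.099, 0.134], 0.87)]
catch_right_mid [([0.376, 0.102, 0.131], 0.76), ([0.574, -0.022, -0.001], 0.74)]
gate_hinge [([0.568, 0.106, 0.129], 0.6), ([0.57, 0.106, 0.132], 0.68)]
```

View pics/f.png

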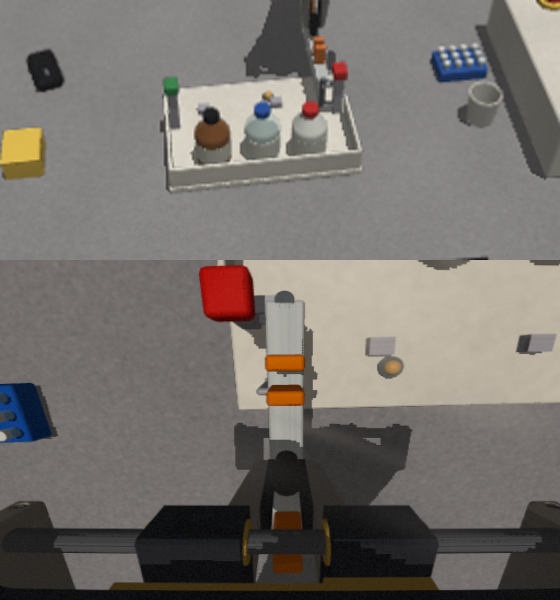

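The gate stands square to the front with its rail vertical at column 285. The post is gripped at (287,470), and the bottles and bench things are upright where they were.

```bash
python3 -c "
from h import *
print(workorder.finish_job())"
```

```text
the job is handed in; nothing more can be done
None
```

I pinched in the right (green-tagged) catch, then the left (red-tagged) one, swung the gate to about 1.6 rad, and handed the job in at about 31 s with the post still gripped; the bottles and the bench things in the last picture looked undisturbed, and the hand-in gave no pass/fail result.

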